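Hang the bolt gauge on the rail with an S-hook

TASK

Take the empty S-hook off the display rail and, while the wide bolt gauge still lies in the green rack, feel the hook's lower end up through the hole in the gauge's hanging tab. Draw the gauge out with the hook, hang the hook over the free stretch of the rail with the gauge on it, and let go. Do not force or pry anything: press on the gauge only gently, and leave the other things where they are.

Things in the scene. Friction and masses are not known exactly. Their poses are not given: they have to be found in the camera images.
- hook: The empty S-hook, 8 mm round steel bar, 144 tall, 56 wide, 100 g, hanging on the rail. Origin at its middle, z up, the S lies in its x-z plane (8 mm thick along y), +x away from the robot. Bar centre line (x,z mm): upper tip -24,39; over the crown 0,68; 24,44; straight shank to -24,-44; bottom 0,-68; lower tip 24,-39. The bends are half circles of radius 24. Tips are cut square.
- hook_tip (a point): Centre of the end face of the hook's lower tip, which points up: (24,0,-39) mm in hook axes. Good grasp: straight above it, fingers on either side along the hook's y, on the bar at (24,0,+40): there they pass beside the rail.
- hook_low (a point): Centre of the lower bend, in the open inside it: (0,0,-44) mm in hook axes.
- hook_top (a point): Centre of the upper bend, in the open inside it: (0,0,+44) mm in hook axes. Tip and shank enclose the bar: to take the hook off, lift it 32 mm (moving it 4 mm along its +x meanwhile), then move it along its +x by 50 mm or more before lifting on; hang it by the reverse way. Hung home, this point is 14 mm straight below the bar's axis.
- gauge: Flat steel bolt gauge, 90 x 50 x 6 mm, about 245 g in all, the widest of three flat things in the rack, with a scatter of graded holes under 8 mm. Origin: middle of its underside; x along it into the rack, z up. It lies loose in a bay, its front end out in the air, underside 130 mm above the counter; about 60 mm of it is in the bay. Pushed up in front, it lifts some 7 mm at about 1 N, then the bay's roof stops it.
- rivet (a point): Rivet (on the gauge, 8 mm behind its front edge) of the gauge's hanging tab, at the height of the tab's underside, 136 mm above the counter; gauge axes. The tab is a flat steel lug, 42 wide, 50 long, 4 thick, on top of the gauge, pointing forward (-x). It swivels stiffly about the rivet and is left anywhere within 0.48 rad either side of straight; its pose is not given.
- hole_straight (a point): Where the centre of the hole in the tab's underside would be if the tab stood straight: 28 mm in front of the rivet. The true hole, 12 mm across, 28 mm from the rivet and 12 mm from the tab's end, lies up to 13 mm to either side on that arc. Come from below, the tab's end between tip and shank; the hook's bar has 2 mm of play; it is in when it rises 12 mm above the underside with no resistance.
- rack: Green flat-stock rack, fixed, 198 wide, 92 deep, 149 mm high: three bays side by side, 64 mm apart, over bolt cubbies. Origin on the counter 48 mm in front of the middle of its face; x into the rack, y across. Bays are 58 wide, 10 high, floor 130 mm above the counter, open to the front (-x) only. A pull of some 75 mm along -x frees the gauge; it then swings down, its far end 110 mm below its hanging hole.
- rail: Fixed display rail: straight round bar, 12 mm in diameter, along its y, 270 mm above the counter, between uprights at y = +140 and -140 mm. Origin on the counter under the bar's middle; x away from the robot, z up. A hook with a steel plate hangs at y = -85 mm and stays there; the empty hook hangs between y = 0 and +70 mm, on the free stretch (y = 0 to +90).
- rail_mid (a point): Middle of the bar's axis, 270 mm above the counter, axes as the rail's.
- strip_a: Narrow mending plate in another bay, 110 x 32 x 4 mm, two 5 mm holes. Origin middle of its underside. To be left alone.
- strip_b: Narrow dark flat bar without holes in the third bay, 120 x 25 x 5 mm. Origin middle of its underside. To be left alone.
- tape: Tape measure standing on the counter between rail and rack, 75 x 36 x 62 mm high. Origin under its middle. To be left alone.
- quart: Small paint can, 108 mm in diameter, 125 mm high, origin under its middle. To be left alone.
- jar: Screw jar with a steel cap, 72 mm in diameter, 85 mm high, origin under its middle. To be left alone.
- knife: Taping knife lying on the counter, 210 mm long, wooden handle, 80 mm blade. To be left alone.
- carton: Carton of fasteners, 110 x 75 x 50 mm, origin under its middle. To be left alone.
- driver: Screwdriver lying on the counter. To be left alone.
Not all that is in view belongs to the job. What is shaped like the hook but red or yellow is not meant.

How it is judged:
On the way:
1. the hook's lower tip stands up through the tab's hole, 4 mm or more above the tab, while the gauge still lies in the rack (z of hook_tip in the frame of rivet above 0.008 m and x of hook_tip in the frame of rivet between -0.036 and -0.02 m and y of hook_tip in the frame of rivet between -0.016 and 0.016 m and distance of gauge from where it was at the start of the episode below 0.03 m), for 0.2 s.
At the end, for the whole second after the job is handed in: The hook rests over the bar's free stretch (y -40 to +125 mm; centre of its upper bend 8 to 21 mm below the bar's axis, within 12 mm sideways), the gauge hangs from its lower bend (gauge's middle 70 to 115 mm below the bend's centre, within 40 mm sideways), both slower than 0.08 m/s (x of hook_top in the frame of rail_mid between -0.012 and 0.012 m and z of hook_top in the frame of rail_mid between -0.021 and -0.008 m and y of hook_top in the frame of rail_mid between -0.04 and 0.125 m and z of gauge in the frame of hook_low between -0.115 and -0.07 m and x of gauge in the frame of hook_low between -0.04 and 0.04 m and y of gauge in the frame of hook_low between -0.04 and 0.04 m and contact force between hook and rail above 0.8 N and contact force between hook and gauge above 0.6 N and linear speed of each of gauge, hook below 0.08 m/s); the robot touches nothing.
It fails at once if the hook presses on the gauge or its tab with more than 15 N while the gauge lies in the rack (contact force between hook and gauge above 15 N and distance of gauge from where it was at the start of the episode below 0.05 m).
It fails at once if a neighbouring piece in the rack is shifted by more than 20 mm (distance of any of strip_a, strip_b from where it was at the start of the episode above 0.02 m).
It fails at once if another thing on the counter is shifted by more than 30 mm (distance of any of tape, quart, jar, knife, carton, driver from where it was at the start of the episode above 0.03 m).
It also fails if it takes over 72 s, if anything falls off the work surface, if the arm or the gripper's body presses on something with over 40 N, if the wrist force passes 120 N, or if a joint passes its speed limit or range.

ROBOT

A 6-joint arm with a two-finger parallel gripper is mounted at the origin on the work surface. World frame = base frame: x ahead of the robot, y to its left, z up, the work surface at z = 0. Lengths are in m, angles in rad, forces in N, time in s.
With the tool pointing down it reaches from about 0.325 to 0.775 m from the base axis. Payload 5.5 kg.
Tool frame: the origin (TCP) lies midway between the tips of the shut fingers; the grasp point (between the pads) lies 19 mm behind it; z points along the fingers, y is the line along which they close (so a half turn about z gives the same grasp; the last joint's range is limited). The gripper opens to 85 mm and grips with 20 to 120 N. Pads are 22 mm wide; open, the fingers measure 114 mm over their backs; the gripper's body (76 mm by 85 mm) begins 54 mm behind the grasp point. The pads swing forward as they close: fully open they stand 13 mm farther back than shut.
Start: joints at [-1.359, 0.091, 1.231, -0, 1.82, -0.057], TCP at [0.159, -0.578, 0.231] pointing down, gripper open.
Joint ranges: [-2.87, 2.87], [-0.86, 2.18], [0.17, 2.46], [-1.51, 4.65], [0.06, 2.69], [-2.65, 2.65]. Speed limits (rad/s): [2.57, 2.57, 3.01, 3.14, 3.14, 3.14].

INTERFACE

Orientations are given as a unit quaternion [w, x, y, z].
In Python, from cell import bot, eyes, order gives the robot as it stands.
- The arm moves only by the tool servo_tool, never from a script. Its argument "rows" is a list of rows, each a list of 7 numbers: the turn, a rotation vector about the world's x, y, z as a fraction of full scale, then the shift along the world's x, y, z as a fraction of full scale, then the closure, from 0 (fully open) to 1 (shut). In form: [[wx, wy, wz, x, y, z, hand], ...]. A call has exactly 5 rows; each row is the pose to reach, as a shift and turn from the pose commanded when the call began; what a row does not reach only later rows make up. Full scale, the value 1, is 0.2 m for a shift and 90 degrees for a turn. A row lasts 1/8 s, in which the tool goes at most 62.5 mm and 10.7 degrees, less where a joint would pass 70% of its speed; a pose out of reach is approached as far as the arm can. A call with a number of a shift or a turn outside -1 to 1 is refused whole. A call with a gripper value outside its range is refused whole. The fingers move at their own pace and stop on an object; "force" is the grip in N (left out, the last holds). Time passes only in rows, so rows that repeat a pose let the fingers close, or fill a call up. It gives the time, the measured TCP pose, the force, the opening and the grip force at its end, in the units of the state.
- bot.sense(): the state, without advancing time (a new reading comes with each control period).
- eyes.capture(name): name is "side" or "top" or "wrist"; returns the picture (400x640x3 uint8, red, green, blue); there is no depth.
- eyes.camera_params(name): a dict with "fx", "fy", "cx", "cy" (pixels), "distortion" ([k1, k2, p1, p2, k3] as OpenCV has them; the pictures are not rectified), "rvec" (rotation vector, rad) and "tvec" (3), from world to camera coordinates, as OpenCV has them. Camera axes: x right, y down, z forward; pixel columns grow to the right and rows downward; lengths in m; the calibration is good to about 2 mm. A picture is of the moment at which its call begins: read the wrist's pose just before it. camera_params takes no time and is no camera call; for the wrist camera it gives the pose at the moment of the call.
- order.job_done(): hands the job in; it is judged then, once.
Trained networks look in the newest picture that a camera, given by its name, has taken for a name from the list of things; names that differ only in an ending like _2 or _b are one class to them, and where a whole thing is asked for, a point or a joint stands for the part that bears it (a point fixed in the world has none). Each returns a list of dicts, best first, with "conf" (0 to 1); they miss things now and then, are a little off and sometimes report something else, mostly with a low value. They report only what shows in the picture. A call takes as long as a camera call. They do not tell look-alikes from the thing itself.
- eyes.look_for(camera, query): "position" ([x, y, z] in m, in the coordinates of the camera as it stood for that picture, good to about 4 mm: the middle of the surface that is visible of it).
- eyes.regions_of(camera, query): "region" (400x640 bool, what is visible of it).
The state is a dict: "clock": time; "joint_pos": joint angles; "dq": joint speeds; "effort": joint torques, N m; "ee_pos": TCP position; "orientation": TCP orientation; "ft_force": force on the tool from outside, world axes, zero at the start; "torque": the same for the moment, N m; "opening": opening from 0.0 (shut) to 1.0 (fully open); "gripper_force": force on a finger pad.
Only numpy, scipy, OpenCV 4.12 (cv2) and the standard library are available. Lean on these libraries where they do the work, as an engineer would, in place of code of your own. Each camera call takes 0.05 s, during which the arm holds its last target. There are 200 camera calls.

## Working session

There is one attempt and no reset: what is moved stays moved. The work goes in short steps, Python scripts to look and compute and a tool call to move; the robot and the scene stay as the last step left them, time stands still between calls to the robot, and variables do not carry over. Pictures are saved under pics/ and viewed, at most 10 in all, crops included, and the job is handed in when it is done.

Besides the shell and the picture viewer there is one more tool, called after "Emit:" as a command line: name --pt "numbers of a row" for each row, then --argument value for the rest. servo_tool: Moves the arm, as the interface text tells. Shift numbers are shares of 0.2 m and turn numbers shares of 90 degrees, none past 1 either way. Its arguments: {"type":"object","properties":{"rows":{"type":"array","items":{"type":"array","items":{"type":"number"}}},"force":{"type":"number"}},"required":["rows"]}

```bash
ls; mkdir -p pics; cat > h.py <<'E'
import numpy as np, cv2
from cell import bot, eyes, order
def cam(n):
    p=eyes.camera_params(n);K=np.array([[p['fx'],0,p['cx']],[0,p['fy'],p['cy']],[0,0,1]],float)
    return K,np.array(p['distortion'],float),cv2.Rodrigues(np.array(p['rvec'],float))[0],np.array(p['tvec'],float).ravel()
def toworld(n,x,C=None):
    K,d,R,t=C or cam(n);return R.T@(np.array(x)-t)
def ray(n,uv,C=None):
    K,d,R,t=C or cam(n);q=cv2.undistortPoints(np.array([[uv]],float),K,d)[0,0]
    return -R.T@t, R.T@np.array([q[0],q[1],1.])
def onplane(n,uv,z=None,x=None,y=None,C=None):
    o,v=ray(n,uv,C)
    i,val=[(k,c) for k,c in enumerate((x,y,z)) if c is not None][0]
    return o+v*(val-o[i])/v[i]
def proj(n,P,C=None):
    K,d,R,t=C or cam(n);return cv2.projectPoints(np.array(P,float).reshape(-1,3),cv2.Rodrigues(R)[0],t,K,d)[0][:,0]
def snap(n,f):
    im=eyes.capture(n);cv2.imwrite('pics/'+f,im[:,:,::-1]);return im
E
python3 - <<'E'
from h import *
for n in('top','side'):
    snap(n,n+'0.png');C=cam(n);print(n,'cam at',(-C[2].T@C[3]).round(3))
    for q in('hook','gauge','rack','rail','strip_a','strip_b','tape','quart','jar','carton'):
        print(q,[(toworld(n,r['position'],C).round(3).tolist(),round(r['conf'],2)) for r in eyes.look_for(n,q)[:4]])
print(bot.sense())
E
```

```text
pics
top cam at [0.289 0.006 1.446]
hook [([0.411, 0.106, 0.095], 0.62), ([0.378, 0.225, 0.089], 0.6), ([0.454, 0.175, 0.086], 0.51)]
gauge [([0.558, -0.169, 0.138], 0.48)]
rack [([0.605, -0.249, 0.146], 0.56)]
rail [([0.56, 0.2, 0.001], 0.75)]
strip_a [([0.532, -0.289, 0.135], 0.68), ([0.551, -0.231, 0.135], 0.43)]
strip_b [([0.532, -0.289, 0.135], 0.68), ([0.551, -0.231, 0.135], 0.43)]
tape [([0.363, -0.01, 0.057], 0.65)]
quart [([0.758, -0.023, 0.124], 0.6), ([0.603, -0.249, 0.146], 0.26)]
jar [([0.559, 0.46, 0.08], 0.81), ([0.554, 0.2, 0.006], 0.49)]
carton [([0.58, -0.46, 0.052], 0.9)]
side cam at [ 0.014 -0.528  1.094]
hook [([0.555, 0.246, 0.212], 0.6), ([0.409, 0.103, 0.086], 0.53), ([0.383, 0.225, 0.081], 0.47), ([0.753, -0.035, 0.115], 0.27)]
gauge [([0.559, -0.169, 0.138], 0.86), ([0.361, -0.023, 0.058], 0.27)]
rack [([0.598, -0.268, 0.15], 0.57), ([0.555, 0.24, 0.212], 0.33)]
rail [([0.551, 0.135, 0.094], 0.58), ([0.542, -0.294, 0.135], 0.52), ([0.558, 0.454, 0.064], 0.49)]
strip_a [([0.549, -0.23, 0.133], 0.69), ([0.541, -0.294, 0.133], 0.5), ([0.576, -0.474, 0.05], 0.33
[... 252 characters left out ...]
0.22)]
{'clock': 1.1, 'joint_pos': array([-1.35866954e+00,  9.11326958e-02,  1.23069973e+00,  1.59897318e-05,
        1.81980585e+00, -5.67281192e-02]), 'dq': array([ 0.00035714,  0.00088895, -0.00116112, -0.00085234, -0.00075699,
       -0.00018046]), 'effort': array([ 7.65148470e-04, -4.58484542e+01, -4.18097556e+01, -6.62337879e-05,
        1.08344524e-03, -3.04445130e-06]), 'ee_pos': array([ 0.15936677, -0.57846318,  0.23125578]), 'orientation': array([-2.33446845e-05,  9.90977964e-01,  1.34024902e-01,  5.95424773e-06]), 'ft_force': array([-0.01015486, -0.07753465, -0.76153767]), 'torque': array([-0.0327837 , -0.05480262, -0.00289614]), 'gripper_force': 0.0, 'opening': 1.001696237824223}
```

View pics/top0.png

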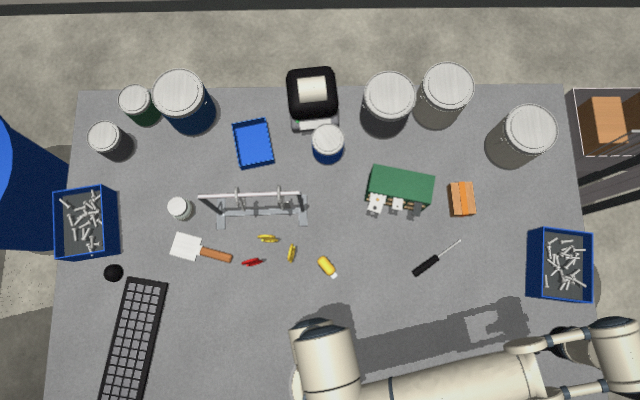

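View pics/side0.png

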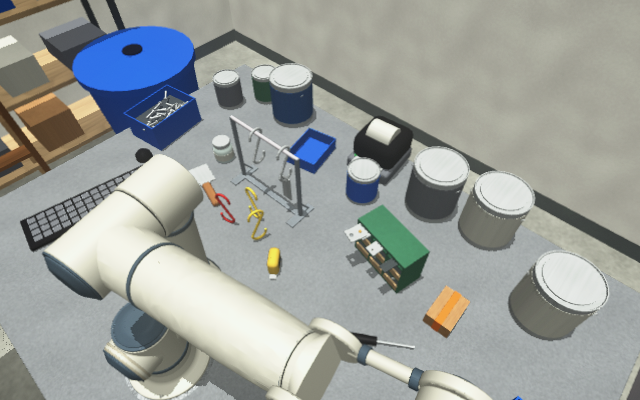

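Top view: the rail runs (200,195)–(300,195). A bare steel hook is at about (237,197) and a hook with a plate at about (282,200). The red and yellow S-shapes at (253,262), (268,238) and (292,252) lie on the counter. The meant hook is the grey one at (237,197), which is (255,140) in the side view. I'll confirm it in an enlarged crop, with the rack alongside.

```bash
python3 - <<'E'
import cv2,numpy as np
t=cv2.imread('pics/top0.png');s=cv2.imread('pics/side0.png')
def c(im,u,v,w,h):
    o=cv2.resize(im[v:v+h,u:u+w],(400,300),interpolation=cv2.INTER_CUBIC)
    for k in range(0,w,20): cv2.putText(o,str(u+k),(int(k*400/w),8),0,.3,(0,0,255),1);cv2.line(o,(int(k*400/w),10),(int(k*400/w),15),(0,0,255),1)
    for k in range(0,h,20): cv2.putText(o,str(v+k),(0,int(k*300/h)),0,.3,(0,0,255),1)
    return o
cv2.imwrite('pics/crop.png',np.vstack([np.hstack([c(t,190,165,120,90),c(s,220,105,100,120)[:, :]]),np.hstack([c(t,355,160,90,68),c(s,335,200,100,75)])]))
E
```

```text
(no output)
```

View pics/crop.png

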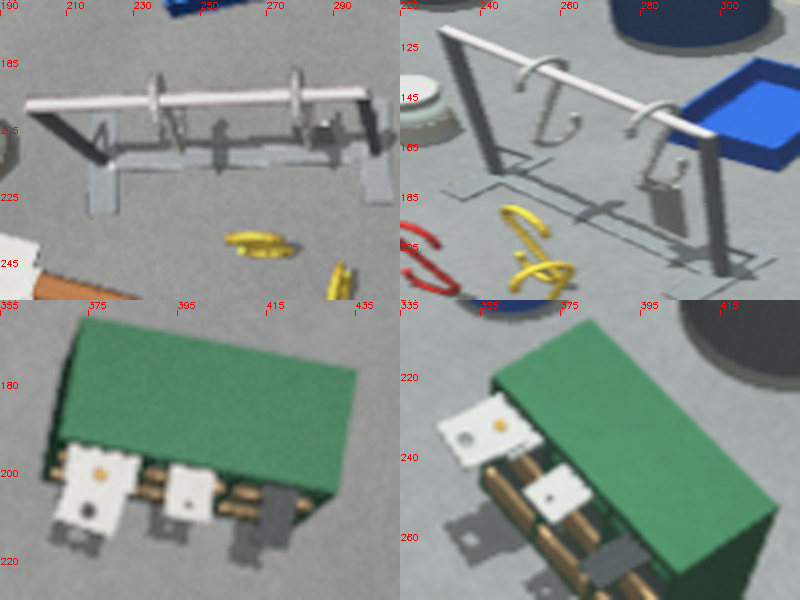

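The grey hook at top (237,197) / side (255,140) hangs bare on the rail, while the one at (282,200) carries a plate. The wide gauge is at top (377,203), with its rivet at (377.5,199.7) and hole at (374.8,207.8). Next I compute poses.

```bash
python3 - <<'E'
from h import *
for n,a,b in(('top',(198.4,196.5),(299.8,192.6)),('side',(231.2,117),(299,158.6))):
    A=onplane(n,a,z=.27);B=onplane(n,b,z=.27);print(n,'rail',A.round(4),B.round(4),np.linalg.norm(A-B),'mid',((A+B)/2).round(4),'xdir yaw',np.degrees(np.arctan2(A[1]-B[1],A[0]-B[0]))-90)
for uv in((374.1,164.1),(435.3,176.1),(430.8,204),(370.3,192)): print('rackcorner',onplane('top',uv,z=.149).round(4))
# side crop corners
for uv in((335+(590-400)/4,200+20/4),(335+377/4,200+207/4),(335+283/4,200+274/4),(335+92/4,200+82/4)): print('rackcorner side',onplane('side',uv,z=.149).round(4))
for n,r,h in(('top',(377.5,199.7),(374.8,207.8)),('side',(360,231.5),(351,234.75))):
    print(n,'rivet',onplane(n,r,z=.141).round(4),'hole',onplane(n,h,z=.139).round(4))
# hook top crossing on bar
print('hook crown',onplane('top',(190+157*.3,165+80*.3),z=.284),onplane('side',(220+(537-400)/4,105+62*.4),z=.284))
print('wrist cam pos',toworld('wrist',[0,0,0]),bot.sense()['ee_pos'],cam('wrist')[2],cam('wrist')[0])
E
```

```text
top rail [0.5532 0.35   0.27  ] [0.5605 0.0641 0.27  ] 0.2860644196031566 mid [0.5568 0.207  0.27  ] xdir yaw 1.4732736191951972
side rail [0.557 0.351 0.27 ] [0.5707 0.0657 0.27  ] 0.2856423032342922 mid [0.5638 0.2083 0.27  ] xdir yaw 2.748926170807877
rackcorner [ 0.6776 -0.1647  0.149 ]
rackcorner [ 0.6359 -0.3556  0.149 ]
rackcorner [ 0.5467 -0.3353  0.149 ]
rackcorner [ 0.5874 -0.1492  0.149 ]
rackcorner side [ 0.6826 -0.165   0.149 ]
rackcorner side [ 0.6391 -0.3554  0.149 ]
rackcorner side [ 0.5536 -0.3383  0.149 ]
rackcorner side [ 0.5894 -0.1474  0.149 ]
top rivet [ 0.5643 -0.1717  0.141 ] hole [ 0.5391 -0.1625  0.139 ]
side rivet [ 0.5682 -0.1728  0.141 ] hole [ 0.5434 -0.1603  0.139 ]
hook crown [0.57001807 0.2385227  0.284     ] [0.5566348  0.23912384 0.284     ]
wrist cam pos [ 0.24007633 -0.55579413  0.37422674] [ 0.15936677 -0.57846318  0.23125578] [[ 2.65709730e-01 -9.64053079e-01  3.27804417e-05]
 [-9.12327574e-01 -2.51442296e-01  3.23164308e-01]
 [-3.11539304e-01 -8.58978076e-02 -9.46342871e-01]] [[347.04395731   0.         320.16600729]
 [  0.         347.04395731 199.98597646]
 [  0.           0.           1.        ]]
```

Emit:
servo_tool --pt "0 0 -0.03 0.2 0.2 0.08 0" --pt "0 0 -0.06 0.4 0.4 0.16 0" --pt "0 0 -0.09 0.6 0.6 0.25 0" --pt "0 0 -0.12 0.8 0.8 0.34 0" --pt "0 0 -0.15 1 1 0.35 0"

```text
clock: 1.72
ee_pos: [0.3606, -0.3773, 0.3033]
orientation: [0.001, 1.0, 0.016, 0.001]
ft_force: [0.9, -0.7, -0.7]
opening: 0.999
gripper_force: 0.0
```

Emit:
servo_tool --pt "0 0 0 0.2 0.2 0 0" --pt "0 0 0 0.4 0.4 0 0" --pt "0 0 0 0.6 0.6 0 0" --pt "0 0 0 0.8 0.85 0 0" --pt "0 0 0 0.9 1 0 0"

```text
clock: 2.35
ee_pos: [0.5407, -0.176, 0.3009]
orientation: [-0.0, 1.0, 0.018, -0.0]
ft_force: [-0.2, -0.2, 0.2]
opening: 0.997
gripper_force: 0.0
```

Emit:
servo_tool --pt "0 0 0 0 0.08 0 0" --pt "0 0 0 0 0.08 0 0" --pt "0 0 0 0 0.08 0 0" --pt "0 0 0 0 0.08 0 0" --pt "0 0 0 0 0.08 0 0"

```text
clock: 2.98
ee_pos: [0.539, -0.1634, 0.3014]
orientation: [0.0, 1.0, 0.016, 0.0]
ft_force: [0.7, -0.7, -0.2]
opening: 0.998
gripper_force: 0.0
```

```bash
python3 - <<'E'
from h import *
s=bot.sense();print(s['clock'],s['ee_pos'],s['orientation']);C=cam('wrist')
im=snap('wrist','w1.png');np.save('w1C.npy',np.array(C,object),allow_pickle=True)
for q in('gauge','rivet','hole_straight','rack'): print(q,[(toworld('wrist',r['position'],C).round(4).tolist(),round(r['conf'],2)) for r in eyes.look_for('wrist',q)[:3]])
E
```

```text
2.975 [ 0.53899998 -0.16336076  0.30137641] [9.05027714e-05 9.99874630e-01 1.58338906e-02 6.11303611e-05]
gauge [([0.5647, -0.17, 0.1403], 0.89)]
rivet [([0.5646, -0.1657, 0.1384], 0.72), ([0.5647, 0.0694, 0.0198], 0.53)]
hole_straight [([0.5654, -0.1659, 0.1404], 0.86)]
rack [([0.6216, -0.2404, 0.1446], 0.87)]
```

View pics/w1.png

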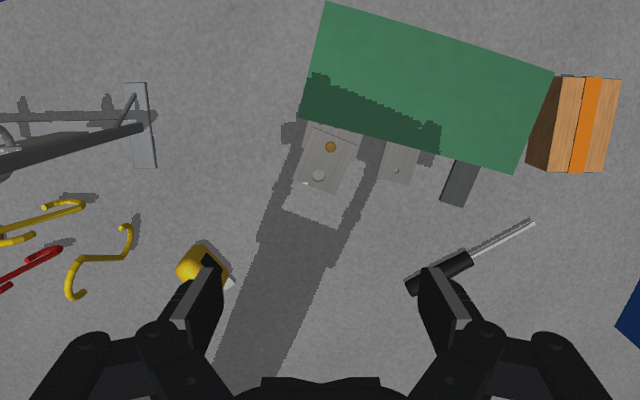

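The wrist view shows the rivet (brass) at (330,147), the tab hole at about (319,175), and the tab with its front edge near y≈185–190. I'll enlarge it for exact centres and measure rack edges as well.

```bash
python3 - <<'E'
from h import *
im=cv2.imread('pics/w1.png');C=tuple(np.load('w1C.npy',allow_pickle=True))
c=cv2.resize(im[110:235,270:436],None,fx=4.8,fy=4.8,interpolation=cv2.INTER_CUBIC)
for k in range(0,160,20): cv2.putText(c,str(270+k),(int(k*4.8),10),0,.35,(0,0,255),1)
for k in range(0,120,20): cv2.putText(c,str(110+k),(0,int(k*4.8)+4),0,.35,(0,0,255),1)
cv2.imwrite('pics/w1c.png',c)
hsv=cv2.cvtColor(im,cv2.COLOR_BGR2HSV)
m=((hsv[...,1]>90)&(hsv[...,0]>10)&(hsv[...,0]<32)).astype(np.uint8);m[:, :320]=0;m[:,345:]=0;m[:135]=0;m[160:]=0
ys,xs=np.nonzero(m);r=(xs.mean(),ys.mean());print('rivet px',r,len(xs),onplane('wrist',r,z=.141,C=C))
print('hole',onplane('wrist',(319,175),z=.139,C=C))
for uv in((298,117),(513,174),(554,72),(326,1)): print(onplane('wrist',uv,z=.149,C=C))
E
```

```text
rivet px (np.float64(330.109756097561), np.float64(146.46341463414635)) 82 [ 0.56913998 -0.17064289  0.141     ]
hole [ 0.54242142 -0.16169268  0.139     ]
[ 0.59448512 -0.14257831  0.149     ]
[ 0.55204493 -0.33562149  0.149     ]
[ 0.64073197 -0.35456124  0.149     ]
[ 0.68344241 -0.16273829  0.149     ]
```

View pics/w1c.png

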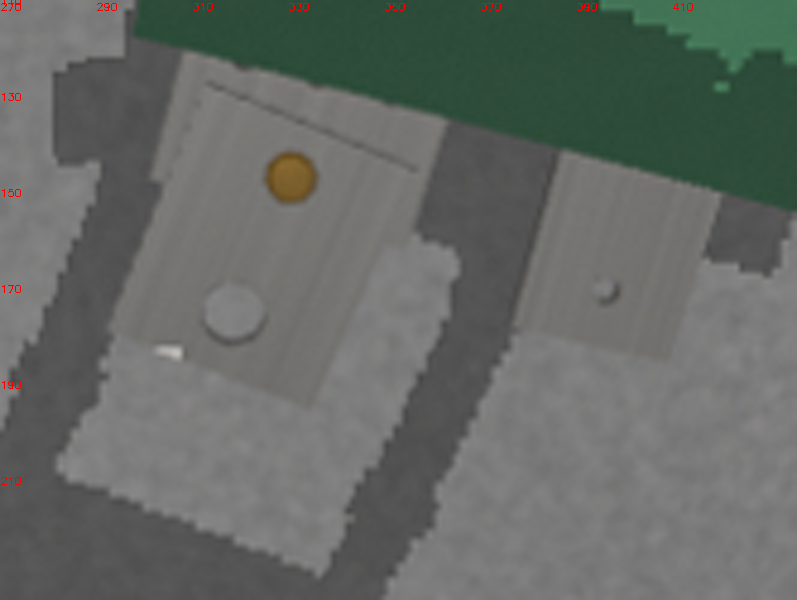

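Emit:
servo_tool --pt "0 0 0 0 0.2 0.1 0" --pt "0 0 0 0 0.4 0.2 0" --pt "0 0 0 0 0.6 0.3 0" --pt "0 0 0 0 0.8 0.4 0" --pt "0 0 0 0 1 0.5 0"

```text
clock: 3.85
ee_pos: [0.5392, 0.0388, 0.402]
orientation: [-0.0, 1.0, 0.017, 0.0]
ft_force: [0.9, -0.1, 0.3]
opening: 1.0
gripper_force: 0.0
```

Emit:
servo_tool --pt "0 0 0 0.05 0.25 0 0" --pt "0 0 0 0.1 0.5 0 0" --pt "0 0 0 0.1 0.75 0 0" --pt "0 0 0 0.1 1 0 0" --pt "0 0 0 0.1 1 0 0"

```text
clock: 4.47
ee_pos: [0.5589, 0.2409, 0.3999]
orientation: [0.0, 1.0, 0.019, -0.001]
ft_force: [0.1, -1.2, -0.5]
opening: 0.998
gripper_force: 0.0
```

```bash
python3 - <<'E'
from h import *
s=bot.sense();print(s['clock'],s['ee_pos'],s['orientation']);C=cam('wrist')
im=snap('wrist','w2.png');np.save('w2C.npy',np.array(C,object),allow_pickle=True)
for q in('hook','rail_mid','hook_top'): print(q,[(toworld('wrist',r['position'],C).round(4).tolist(),round(r['conf'],2)) for r in eyes.look_for('wrist',q)[:3]])
E
```

```text
4.475 [0.55892802 0.24086998 0.39991166] [ 1.87061562e-05  9.99816793e-01  1.91145945e-02 -1.00597964e-03]
hook [([0.4152, 0.1041, 0.1093], 0.9), ([0.5676, 0.2423, 0.2734], 0.84), ([0.3882, 0.2236, 0.0993], 0.74)]
rail_mid [([0.563, 0.18, 0.2116], 0.75)]
hook_top [([0.572, 0.2448, 0.281], 0.88), ([0.4125, 0.1045, 0.1069], 0.68), ([0.3877, 0.2265, 0.1007], 0.63)]
```

View pics/w2.png

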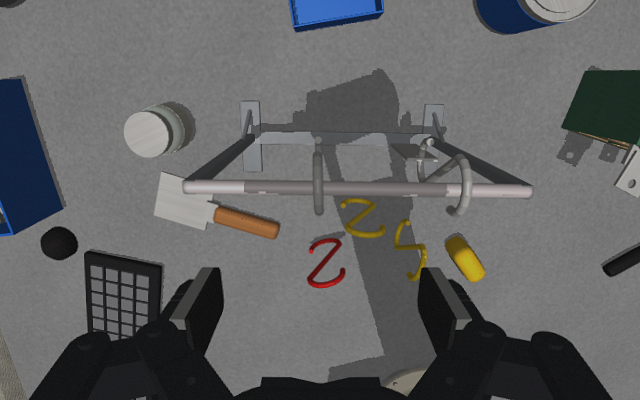

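Wrist view: the bare grey hook spans (318,140)–(319,213), with its crown over the bar at (318,187). The bar runs (185,187)–(530,191), and the hook with the plate is at (458,185). Next: the exact grasp target.

```bash
python3 - <<'E'
from h import *
C=tuple(np.load('w2C.npy',allow_pickle=True))
im=cv2.imread('pics/w2.png')
A=onplane('wrist',(185,187.5),z=.27,C=C);B=onplane('wrist',(531,191),z=.27,C=C);print(A,B,(A+B)/2,np.linalg.norm(A-B),np.degrees(np.arctan2(-(A-B)[0],(A-B)[1])))
for uv in((318.5,187.5),): print('crown',onplane('wrist',uv,z=.284,C=C))
# predict hook centerline in image
r=(A+B)/2; 
y=onplane('wrist',(318.5,187.5),z=.284,C=C)[1]
for yaw in(1.5,):
    c,s=np.cos(np.radians(yaw)),np.sin(np.radians(yaw))
    xr=r[0]-(y-r[1])*np.tan(np.radians(yaw)); print('bar x there',xr)
    for hx,hz in((-24,39),(0,68),(24,44),(-24,-44),(0,-68),(24,-39)): print(hx,hz,proj('wrist',[xr+c*hx/1e3,y+s*hx/1e3,.212+hz/1e3],C))
g=cv2.cvtColor(im,cv2.COLOR_BGR2GRAY)
for v in(140,150,160,175,200,208): print(v,g[v,308:330])
E
```

```text
[0.55586932 0.35356148 0.27      ] [0.56411311 0.06285074 0.27      ] [0.55999121 0.20820611 0.27      ] 0.2908275984260701 1.6243222192589652
crown [0.56425195 0.2429194  0.284     ]
bar x there 0.5590822121359982
-24 39 [[318.16532055 207.94725698]]
0 68 [[318.28259926 192.26002929]]
24 44 [[318.72728331 156.28485255]]
-24 -44 [[318.56035573 182.30498162]]
0 -68 [[318.86974817 156.82468989]]
24 -39 [[319.02545154 140.30215362]]
140 [132 131 130 131 132 130 123 112 112 112 113 114 114 108  84  82  82  83
  83  83  82  82]
150 [122 117 116 120 124 126 118  90  82  88  88  91  92  84  77  81  80  83
  83  84  83  80]
160 [123 125 126 123 102  78  86  91  90  91  90  89  82  77  92 119 109  82
  80  78  81  83]
175 [119 119 122 119 102  85  94 100 101 103 102  99  95  86  84 108 122 122
 121 122 117  96]
200 [124 123 123 122 121 106  85  95 102 102 102 104 100  93  85  99 125 121
 121 123 125 125]
208 [123 123 123 119 119 112  85  83  90  91  92  94  91  87  79  88 112 117
 119 122 126 126]
```

Emit:
servo_tool --pt "0 0 0 0.12 0.005 0 0" --pt "0 0 0 0.12 0.005 -0.25 0" --pt "0 0 0 0.12 0.005 -0.5 0" --pt "0 0 0 0.12 0.005 -0.72 0" --pt "0 0 0 0.12 0.005 -0.835 0"

```text
clock: 5.3
ee_pos: [0.5828, 0.2365, 0.2311]
orientation: [0.001, 1.0, 0.015, -0.002]
ft_force: [-0.3, 0.4, 0.2]
opening: 0.998
gripper_force: 0.0
```

Emit:
servo_tool --pt "0 0 0 0 0 0 0.4" --pt "0 0 0 0 0 0 0.7" --pt "0 0 0 0 0 0 0.8" --pt "0 0 0 0 0 0 0.9" --pt "0 0 0 0 0 0 1" --force 30

```text
clock: 5.92
ee_pos: [0.5836, 0.2385, 0.2351]
orientation: [-0.0, 1.0, 0.017, 0.001]
ft_force: [0.3, -1.2, 3.3]
opening: 0.087
gripper_force: 29.5
```

Emit:
servo_tool --pt "0 0 0 0 0 0 1" --pt "0 0 0 0 0 0 1" --pt "0 0 0 0 0 0 1" --pt "0 0 0 0 0 0 1" --pt "0 0 0 0 0 0 1" --force 80

```text
clock: 6.55
ee_pos: [0.5835, 0.2385, 0.2351]
orientation: [-0.0, 1.0, 0.017, 0.001]
ft_force: [0.0, -0.4, 6.0]
opening: 0.073
gripper_force: 77.9
```

```bash
python3 - <<'E'
from h import *
s=bot.sense();print(s['clock'],s['ee_pos'],s['orientation'],s['ft_force'],s['torque']);C=cam('wrist')
im=snap('wrist','w3.png');np.save('w3C.npy',np.array(C,object),allow_pickle=True)
E
```

```text
6.55 [0.58353248 0.23847521 0.23505792] [-1.16125395e-04  9.99863125e-01  1.65326769e-02  6.23688695e-04] [ 0.03978818 -0.3635129   6.00545371] [-0.16381469  0.00776448  0.07159515]
```

View pics/w3.png

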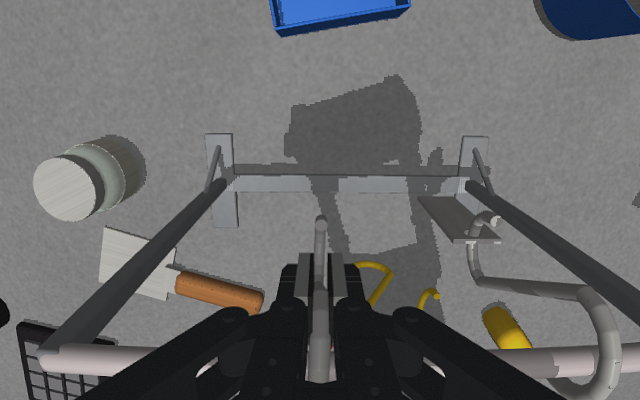

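Emit:
servo_tool --pt "0 0 0 0.005 0 0.06 1" --pt "0 0 0 0.015 0 0.12 1" --pt "0 0 0 0.02 0 0.175 1" --pt "0 0 0 0.02 0 0.175 1" --pt "0 0 0 0.02 0 0.175 1"

```text
clock: 7.22
ee_pos: [0.5873, 0.2386, 0.2689]
orientation: [0.0, 1.0, 0.017, -0.0]
ft_force: [0.4, 0.3, -1.1]
opening: 0.071
gripper_force: 77.8
```

Emit:
servo_tool --pt "0 0 0 0.08 0.002 0 1" --pt "0 0 0 0.16 0.005 0 1" --pt "0 0 0 0.24 0.007 0 1" --pt "0 0 0 0.32 0.01 0 1" --pt "0 0 0 0.32 0.01 0 1"

```text
clock: 7.85
ee_pos: [0.6517, 0.2403, 0.2675]
orientation: [0.0, 1.0, 0.016, -0.001]
ft_force: [-0.8, -0.2, -0.9]
opening: 0.073
gripper_force: 77.8
```

Emit:
servo_tool --pt "0 0 0 0 0 0.15 1" --pt "0 0 0 0 0 0.3 1" --pt "0 0 0 0 0 0.45 1" --pt "0 0 0 0 0 0.6 1" --pt "0 0 0 0 0 0.65 1"

```text
clock: 8.48
ee_pos: [0.6506, 0.2406, 0.4022]
orientation: [-0.001, 1.0, 0.017, 0.002]
ft_force: [-0.0, 0.5, -0.9]
opening: 0.073
gripper_force: 77.8
```

```bash
python3 - <<'E'
from h import *
s=bot.sense();print(s['clock'],s['ee_pos'],s['orientation'],s['ft_force'],s['opening']);C=cam('wrist')
im=snap('wrist','w4.png');np.save('w4C.npy',np.array(C,object),allow_pickle=True)
p=s['ee_pos']
print('pred tip px',proj('wrist',[p[0]-.0,p[1],p[2]-.0621],C), 'bend bottom',proj('wrist',[p[0]-.024,p[1],p[2]-.0951],C))
C3=tuple(np.load('w3C.npy',allow_pickle=True));print('w3 pred',proj('wrist',[.583,.2388,.173],C3))
m3=cv2.imread('pics/w3.png')[200:265,280:360];m4=im[190:270,280:360,::-1]
cv2.imwrite('pics/tip.png',np.hstack([cv2.resize(m3,(400,325)),cv2.resize(m4,(400,325+75))[:325]]))
for q in('hook_tip',): print(q,[(toworld('wrist',r['position'],C)-p) for r in eyes.look_for('wrist',q)[:3]])
E
```

```text
8.475 [0.65058033 0.24064798 0.40224302] [-5.43263194e-04  9.99857935e-01  1.67626153e-02  1.68196504e-03] [-0.00905331  0.52407718 -0.92141695] 0.0729249113168518
pred tip px [[321.07969271 220.68338285]] bend bottom [[319.90592589 233.80028024]]
w3 pred [[320.49225726 221.27247782]]
hook_tip [array([-0.0094946 ,  0.000575  ,  0.03427691]), array([-0.18774597, -0.07049951, -0.3644768 ]), array([-0.22508642, -0.13630709, -0.34970846])]
```

View pics/w4.png

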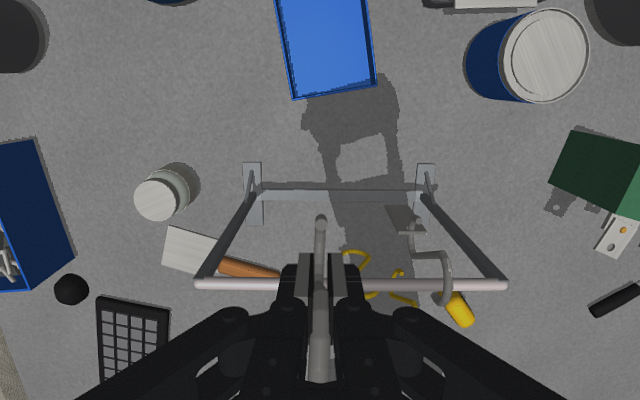

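The tip sits at (320.5,220) against a predicted (321,221), so the hook is held as planned with the tip 62 mm under the TCP. Moving in front of the gauge.

Emit:
servo_tool --pt "0 0 -0.04 -0.1 -0.2 0 1" --pt "0 0 -0.08 -0.2 -0.4 0 1" --pt "0 0 -0.12 -0.3 -0.6 0 1" --pt "0 0 -0.16 -0.4 -0.8 0 1" --pt "0 0 -0.19 -0.5 -1 0 1"

```text
clock: 9.2
ee_pos: [0.5499, 0.0395, 0.398]
orientation: [0.0, 0.991, -0.133, -0.001]
ft_force: [0.9, 0.2, -1.0]
opening: 0.07
gripper_force: 77.8
```

Emit:
servo_tool --pt "0 0 0 -0.1 -0.2 0 1" --pt "0 0 0 -0.2 -0.4 0 1" --pt "0 0 0 -0.3 -0.6 -0.1 1" --pt "0 0 0 -0.38 -0.8 -0.2 1" --pt "0 0 0 -0.38 -0.92 -0.3 1"

```text
clock: 9.82
ee_pos: [0.4736, -0.1447, 0.338]
orientation: [0.0, 0.991, -0.133, -0.0]
ft_force: [-0.1, -0.6, -1.2]
opening: 0.07
gripper_force: 78.0
```

Emit:
servo_tool --pt "0 0 0 0 0 -0.2 1" --pt "0 0 0 0 0 -0.4 1" --pt "0 0 0 0 0 -0.6 1" --pt "0 0 0 0 0 -0.77 1" --pt "0 0 0 0 0 -0.77 1"

```text
clock: 10.45
ee_pos: [0.473, -0.1425, 0.1809]
orientation: [-0.001, 0.991, -0.132, -0.004]
ft_force: [-0.4, 0.3, 0.2]
opening: 0.074
gripper_force: 78.0
```

```bash
cat > st.py <<'E'
from h import *
import sys
s=bot.sense();p=s['ee_pos'];q=s['orientation'];print(s['clock'],p.round(4),q.round(4),s['ft_force'].round(2),s['torque'].round(3),s['opening'].round(3))
print('tip',(p-[0,0,.062]).round(4),'yaw',np.degrees(2*np.arctan2(q[2],q[1])).round(2))
if len(sys.argv)>1:
    C=cam('wrist');im=snap('wrist',sys.argv[1]+'.png');np.save(sys.argv[1]+'C.npy',np.array(C,object),allow_pickle=True)
    print('pred tip px',proj('wrist',p-[0,0,.062],C),'rivet,hole px',proj('wrist',[[.5688,-.171,.141],[.5424,-.1617,.14]],C))
E
python3 st.py w5
```

```text
Traceback (most recent call last):
  File "st.py", line 3, in <module>
    s=bot.sense();p=s['ee_pos'];q=s['orientation'];print(s['clock'],p.round(4),q.round(4),s['ft_force'].round(2),s['torque'].round(3),s['opening'].round(3))
                                                                                                                                      ^^^^^^^^^^^^^^^^^^
AttributeError: 'float' object has no attribute 'round'
```

```bash
sed -i "s/s\['opening'\].round(3)/round(s['opening'],3)/" st.py
cat >> st.py <<'E'
    hsv=cv2.cvtColor(im,cv2.COLOR_RGB2HSV);pr,ph=proj('wrist',[[.5688,-.171,.141],[.5424,-.1617,.14]],C)
    m=((hsv[...,1]>90)&(hsv[...,0]>10)&(hsv[...,0]<32)).astype(np.uint8)
    n,l,S,c=cv2.connectedComponentsWithStats(m)
    for i in range(1,n):
        if S[i,4]>15 and np.hypot(*(c[i]-pr))<40: print('rivet',c[i],S[i,4],onplane('wrist',c[i],z=.141,C=C).round(4))
    u,v=ph.astype(int);R=im[max(v-35,0):v+35,u-35:u+35]
    g=cv2.resize(cv2.cvtColor(R,cv2.COLOR_RGB2GRAY),None,fx=4,fy=4,interpolation=cv2.INTER_CUBIC)
    f=.012/2/np.linalg.norm(C[2]@np.array([.5424,-.1617,.14])+C[3])*C[0][0,0]*4
    cs=cv2.HoughCircles(g,cv2.HOUGH_GRADIENT,1.5,40,param1=80,param2=14,minRadius=int(f*.75),maxRadius=int(f*1.25))
    for x in ([] if cs is None else cs[0][:4]):
        w=(x[0]/4+u-35,x[1]/4+max(v-35,0));print('circle',np.round(w,1),x[2]/4,onplane('wrist',w,z=.139,C=C).round(4))
E
python3 st.py w5
```

```text
10.45 [ 0.473  -0.1425  0.1809] [-9.000e-04  9.912e-01 -1.322e-01 -3.700e-03] [-0.38  0.31  0.21] [ 0.004 -0.043  0.013] 0.074
tip [ 0.473  -0.1425  0.1189] yaw -15.19
pred tip px [[321.30137516 219.49360965]] rivet,hole px [[326.60153062  47.14879611]
 [322.27262847 105.30391592]]
rivet [325.71043771  46.45117845] 297 [ 0.5692 -0.1707  0.141 ]
circle [321.3 105.1] 12.4375 [ 0.5426 -0.1612  0.139 ]
circle [341.9  92.7] 9.2125 [ 0.5458 -0.173   0.139 ]
```

Emit:
servo_tool --pt "0 0 0 0.09 -0.025 0 1" --pt "0 0 0 0.18 -0.05 0 1" --pt "0 0 0 0.27 -0.075 0 1" --pt "0 0 0 0.35 -0.093 0 1" --pt "0 0 0 0.35 -0.093 0 1"

```text
clock: 11.12
ee_pos: [0.5463, -0.1623, 0.187]
orientation: [0.0, 0.991, -0.132, 0.001]
ft_force: [0.4, 0.6, -1.4]
opening: 0.071
gripper_force: 78.0
```

Emit:
servo_tool --pt "0 0 0 0 0 0.01 1" --pt "0 0 0 0 0 0.02 1" --pt "0 0 0 0 0 0.03 1" --pt "0 0 0 0 0 0.04 1" --pt "0 0 0 0 0 0.04 1"

```text
clock: 11.75
ee_pos: [0.5453, -0.1621, 0.1936]
orientation: [0.0, 0.991, -0.132, 0.0]
ft_force: [0.3, 0.6, -0.6]
opening: 0.07
gripper_force: 78.0
```

```bash
python3 st.py w6; python3 - <<'E'
import cv2
im=cv2.imread('pics/w6.png');cv2.imwrite('pics/w6c.png',cv2.resize(im[130:280,240:400],(800,750))[:600])
E
```

```text
11.75 [ 0.5453 -0.1621  0.1936] [ 0.000e+00  9.912e-01 -1.322e-01  2.000e-04] [ 0.28  0.58 -0.62] [-0.034 -0.026 -0.001] 0.07
tip [ 0.5453 -0.1621  0.1316] yaw -15.2
pred tip px [[321.17972727 220.20394899]] rivet,hole px [[325.44926626 186.85595263]
 [321.86667152 229.78283707]]
rivet [324.69354839 186.17741935] 186 [ 0.5693 -0.1707  0.141 ]
circle [320.7 227.2] 9.35 [ 0.5439 -0.1613  0.139 ]
circle [334.9 260.2] 7.7375 [ 0.5193 -0.1641  0.139 ]
circle [306.4 242.6] 10.1375 [ 0.5361 -0.15    0.139 ]
circle [298.9 257.9] 11.3375 [ 0.5269 -0.1423  0.139 ]
```

Emit:
servo_tool --pt "0 0 0 -0.013 0.003 0 1" --pt "0 0 0 -0.013 0.003 0 1" --pt "0 0 0 -0.013 0.003 0 1" --pt "0 0 0 -0.013 0.003 0 1" --pt "0 0 0 -0.013 0.003 0 1"

```text
clock: 12.42
ee_pos: [0.5428, -0.1615, 0.1932]
orientation: [0.0, 0.991, -0.132, -0.0]
ft_force: [-0.2, 0.3, -0.9]
opening: 0.072
gripper_force: 78.0
```

```bash
python3 st.py w7; python3 - <<'E'
import cv2
im=cv2.imread('pics/w7.png');cv2.imwrite('pics/w7c.png',cv2.resize(im[160:260,260:380],(720,600),interpolation=cv2.INTER_CUBIC))
E
```

```text
12.425 [ 0.5428 -0.1615  0.1932] [ 0.      0.9912 -0.1322 -0.    ] [-0.22  0.25 -0.94] [-0.007 -0.005  0.   ] 0.072
tip [ 0.5428 -0.1615  0.1312] yaw -15.2
pred tip px [[321.18855288 220.14618934]] rivet,hole px [[325.33948381 182.62358552]
 [321.74115209 225.98586901]]
rivet [324.53926702 182.0104712 ] 191 [ 0.5693 -0.1706  0.141 ]
circle [320.3 225.8] 9.35 [ 0.5423 -0.1608  0.139 ]
circle [308.3 241.9] 10.9625 [ 0.5337 -0.1506  0.139 ]
circle [302.7 255.1] 11.375 [ 0.5258 -0.1447  0.139 ]
circle [334.6 259.9] 8.675 [ 0.5171 -0.1634  0.139 ]
```

View pics/w7c.png

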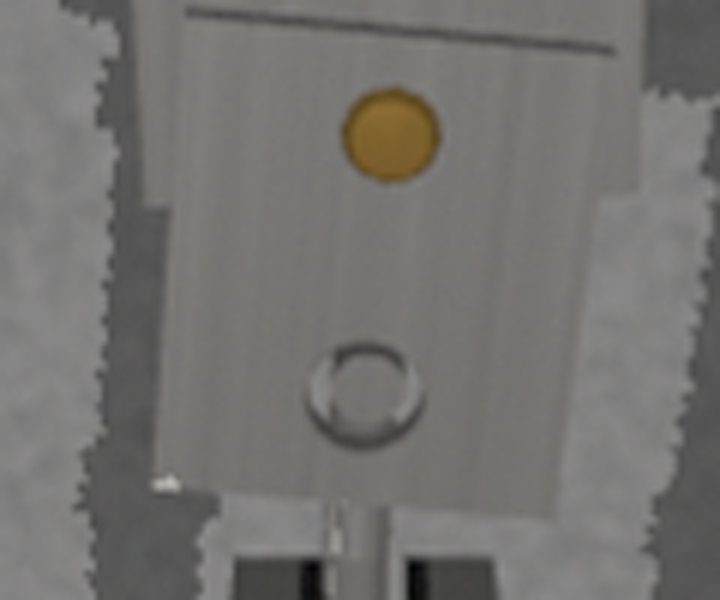

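The crop shows the tip in the hole, with the hole centre at about (321,225.7) and the tip about (321.4,224). Lateral centring is good. I'll check the fore-aft position against the clean w5 image.

```bash
python3 - <<'E'
import cv2
for f in('w4','w5','w7'):
    g=cv2.cvtColor(cv2.imread(f'pics/{f}.png'),cv2.COLOR_BGR2GRAY)
    print(f,'col rows206-244',g[206:244,321].tolist())
    for v in (216,220,224,228,232): print(v,g[v,309:335].tolist())
E
```

```text
w4 col rows206-244 [123, 126, 126, 128, 126, 128, 128, 111, 75, 59, 62, 66, 78, 101, 113, 111, 112, 112, 111, 112, 111, 111, 110, 112, 106, 98, 96, 98, 104, 106, 107, 107, 106, 105, 105, 105, 106, 108]
216 [131, 128, 126, 127, 129, 131, 123, 95, 65, 63, 65, 64, 62, 64, 63, 62, 85, 121, 131, 130, 132, 135, 135, 132, 129, 115]
220 [127, 126, 125, 125, 129, 122, 84, 70, 93, 108, 116, 113, 113, 115, 114, 106, 88, 78, 108, 129, 124, 121, 121, 126, 130, 129]
224 [131, 130, 130, 129, 128, 123, 111, 112, 112, 112, 111, 110, 111, 113, 113, 112, 111, 116, 121, 126, 126, 128, 127, 125, 126, 127]
228 [125, 125, 124, 125, 125, 113, 83, 98, 112, 113, 111, 111, 110, 112, 113, 113, 115, 123, 123, 122, 124, 126, 125, 127, 126, 127]
232 [129, 128, 127, 125, 127, 116, 82, 91, 94, 95, 96, 97, 96, 93, 89, 82, 99, 133, 131, 133, 132, 129, 125, 123, 127, 124]
w5 col rows206-244 [83, 83, 83, 81, 82, 80, 82, 77, 65, 59, 63, 63, 71, 96, 112, 109, 109, 108, 109, 109, 109, 108, 109, 108, 104, 94, 94, 96, 102, 103, 104, 104, 104, 104, 103, 102, 102, 105]
216 [120, 122, 123, 126, 128, 132, 126, 102, 62, 59, 64, 6
[... 745 characters left out ...]
, 75, 101, 116, 115, 116, 115, 115, 115, 115, 115]
216 [115, 117, 117, 114, 113, 116, 118, 117, 116, 113, 108, 108, 107, 110, 116, 119, 119, 119, 119, 118, 117, 117, 115, 115, 116, 116]
220 [115, 116, 114, 110, 118, 125, 103, 70, 95, 111, 120, 116, 116, 118, 117, 109, 91, 74, 100, 121, 113, 115, 114, 115, 116, 117]
224 [116, 112, 116, 135, 132, 129, 119, 114, 114, 116, 116, 114, 115, 116, 117, 116, 115, 117, 121, 132, 128, 117, 112, 115, 116, 117]
228 [116, 109, 88, 94, 125, 121, 85, 99, 114, 116, 114, 112, 114, 117, 116, 115, 119, 132, 135, 115, 81, 94, 114, 116, 115, 115]
232 [116, 114, 113, 107, 96, 79, 68, 76, 79, 82, 87, 90, 88, 87, 80, 74, 69, 71, 89, 108, 114, 114, 115, 115, 115, 116]
```

The tip face is centred at (320.6,224.6), 4.4 px lower than predicted, so it sits about 2.8 mm toward −x of the TCP. I'll shift back +2.6 mm and rise gently.

Emit:
servo_tool --pt "0 0 0 0.013 -0.001 0 1" --pt "0 0 0 0.013 -0.001 0 1" --pt "0 0 0 0.013 -0.001 0 1" --pt "0 0 0 0.013 -0.001 0 1" --pt "0 0 0 0.013 -0.001 0 1"

```text
clock: 13.1
ee_pos: [0.5453, -0.1617, 0.1933]
orientation: [-0.0, 0.991, -0.132, 0.0]
ft_force: [0.3, -0.4, -1.2]
opening: 0.076
gripper_force: 78.0
```

Emit:
servo_tool --pt "0 0 0 0 0 0.01 1" --pt "0 0 0 0 0 0.02 1" --pt "0 0 0 0 0 0.03 1" --pt "0 0 0 0 0 0.04 1" --pt "0 0 0 0 0 0.04 1"

```text
clock: 13.72
ee_pos: [0.5454, -0.1617, 0.2016]
orientation: [0.0, 0.991, -0.132, 0.0]
ft_force: [-0.1, 0.3, -2.4]
opening: 0.07
gripper_force: 78.0
```

```bash
python3 st.py w8; python3 - <<'E'
import cv2
g=cv2.cvtColor(cv2.imread('pics/w8.png'),cv2.COLOR_BGR2GRAY)
print(g[210:250,321].tolist())
for v in range(214,244,3): print(v,g[v,306:338].tolist())
E
```

```text
13.725 [ 0.5454 -0.1617  0.2016] [ 0.000e+00  9.912e-01 -1.322e-01  2.000e-04] [-0.1   0.27 -2.38] [-0.019 -0.056  0.012] 0.07
tip [ 0.5454 -0.1617  0.1396] yaw -15.2
pred tip px [[321.16789818 220.2190353 ]] rivet,hole px [[325.90287093 183.07555123]
 [322.42155422 224.71360319]]
rivet [325.16763006 182.51445087] 173 [ 0.5693 -0.1707  0.141 ]
circle [321.3 222.9] 10.45 [ 0.5434 -0.1612  0.139 ]
circle [318.7 257.4] 8.7625 [ 0.5199 -0.1531  0.139 ]
circle [332.9 244.7] 7.975 [ 0.5265 -0.1646  0.139 ]
[115, 115, 116, 116, 115, 108, 82, 66, 74, 102, 117, 115, 115, 114, 115, 115, 114, 115, 115, 117, 108, 83, 68, 92, 113, 116, 114, 115, 114, 115, 115, 114, 111, 110, 111, 111, 111, 110, 110, 110]
214 [118, 117, 118, 116, 115, 117, 117, 116, 114, 115, 118, 118, 116, 116, 116, 115, 116, 117, 118, 118, 119, 120, 117, 119, 117, 115, 114, 117, 117, 116, 117, 117]
217 [116, 117, 116, 116, 115, 116, 117, 115, 114, 109, 95, 76, 70, 68, 65, 66, 67, 68, 70, 79, 102, 119, 117, 117, 116, 115, 115, 116, 116, 116, 117, 116]
220 [116, 117, 117, 115, 116, 117, 115, 118, 125, 102, 72, 95, 112, 118, 117, 1
[... 517 characters left out ...]
8, 68, 88, 110, 116, 116, 115, 115, 116, 116, 112]
232 [116, 114, 114, 116, 116, 115, 113, 113, 116, 111, 97, 80, 70, 69, 66, 68, 68, 72, 80, 87, 102, 110, 116, 115, 113, 115, 114, 116, 116, 115, 114, 112]
235 [114, 115, 114, 115, 116, 114, 113, 113, 115, 115, 114, 114, 113, 114, 116, 116, 116, 117, 118, 118, 117, 115, 115, 114, 114, 115, 115, 115, 116, 114, 113, 111]
238 [115, 115, 115, 114, 115, 112, 110, 114, 116, 115, 113, 113, 114, 114, 115, 114, 115, 116, 117, 117, 117, 116, 114, 112, 114, 114, 115, 115, 115, 113, 112, 110]
241 [130, 128, 126, 126, 125, 124, 124, 118, 114, 119, 119, 111, 112, 114, 113, 114, 115, 116, 117, 117, 116, 115, 112, 111, 113, 114, 115, 114, 114, 113, 112, 111]
```

The tip face (rows 219–230) is now centred in the hole (rows 216–232) with no clear resistance. Raising on.

Emit:
servo_tool --pt "0 0 0 0 0 0.01 1" --pt "0 0 0 0.001 0 0.02 1" --pt "0 0 0 0.002 0 0.03 1" --pt "0 0 0 0.003 0 0.04 1" --pt "0 0 0 0.003 0 0.045 1"

```text
clock: 14.4
ee_pos: [0.546, -0.1617, 0.2105]
orientation: [0.0, 0.991, -0.132, 0.0]
ft_force: [1.2, 0.1, -0.4]
opening: 0.073
gripper_force: 78.0
```

```bash
python3 st.py w9; python3 - <<'E'
import cv2
g=cv2.cvtColor(cv2.imread('pics/w9.png'),cv2.COLOR_BGR2GRAY)
print(g[205:250,321].tolist())
for v in range(214,244,3): print(v,g[v,306:338].tolist())
E
```

```text
14.4 [ 0.546  -0.1617  0.2105] [ 0.000e+00  9.912e-01 -1.322e-01  2.000e-04] [ 1.22  0.15 -0.44] [ 0.062 -0.032  0.023] 0.073
tip [ 0.546  -0.1617  0.1485] yaw -15.2
pred tip px [[321.19132955 220.18885528]] rivet,hole px [[325.93889372 179.99379931]
 [322.58645702 220.20541694]]
rivet [325.2875  179.48125] 160 [ 0.5692 -0.1707  0.141 ]
circle [322.1 220.8] 6.975 [ 0.5417 -0.1612  0.139 ]
circle [304.4 243.7] 8.9625 [ 0.5285 -0.1451  0.139 ]
circle [332.6 245.6] 7.275 [ 0.5221 -0.1633  0.139 ]
[115, 116, 116, 115, 117, 115, 114, 123, 115, 84, 61, 65, 68, 74, 100, 117, 116, 114, 114, 115, 115, 114, 114, 114, 115, 115, 114, 115, 115, 113, 115, 114, 111, 109, 111, 109, 108, 110, 110, 111, 111, 111, 110, 111, 110]
214 [117, 117, 117, 117, 115, 117, 118, 115, 110, 113, 129, 131, 114, 97, 80, 84, 92, 97, 119, 131, 130, 125, 115, 115, 116, 115, 116, 117, 117, 116, 116, 116]
217 [118, 116, 116, 116, 115, 117, 117, 122, 133, 119, 74, 62, 67, 70, 68, 68, 69, 69, 65, 68, 97, 130, 133, 130, 119, 114, 117, 117, 116, 116, 117, 115]
220 [117, 117, 116, 115, 115, 115, 103, 111, 132, 102, 70, 95, 112
[... 541 characters left out ...]
114, 113, 116, 115, 115, 114, 113, 113, 112]
232 [114, 114, 113, 114, 115, 115, 113, 113, 115, 115, 114, 114, 113, 113, 115, 115, 116, 115, 117, 117, 116, 117, 115, 114, 114, 115, 114, 115, 115, 112, 113, 111]
235 [119, 118, 115, 116, 117, 113, 111, 111, 115, 114, 113, 112, 112, 113, 115, 115, 115, 117, 117, 117, 115, 114, 115, 112, 114, 115, 115, 114, 114, 113, 111, 111]
238 [134, 135, 131, 130, 132, 133, 135, 128, 116, 125, 131, 102, 108, 109, 111, 109, 104, 96, 89, 104, 131, 131, 129, 126, 124, 123, 124, 125, 126, 126, 123, 120]
241 [133, 133, 134, 132, 129, 128, 129, 124, 115, 122, 126, 126, 107, 108, 110, 108, 104, 95, 94, 114, 135, 133, 131, 130, 129, 128, 130, 130, 133, 133, 131, 127]
```

The tip is through, about 12 mm above the underside with no force. I'll seat it a little higher, then pull along the rack axis.

Emit:
servo_tool --pt "0 0 0 0.004 -0.001 0.008 1" --pt "0 0 0 0.008 -0.002 0.016 1" --pt "0 0 0 0.01 -0.002 0.02 1" --pt "0 0 0 0.01 -0.002 0.02 1" --pt "0 0 0 0.01 -0.002 0.02 1"

```text
clock: 15.08
ee_pos: [0.5479, -0.162, 0.2142]
orientation: [-0.0, 0.991, -0.132, -0.0]
ft_force: [0.3, 0.7, -0.7]
opening: 0.078
gripper_force: 78.0
```

Emit:
servo_tool --pt "0 0 0 -0.02 0.004 0 1" --pt "0 0 0 -0.04 0.009 0 1" --pt "0 0 0 -0.06 0.013 0 1" --pt "0 0 0 -0.08 0.017 0 1" --pt "0 0 0 -0.1 0.021 0 1"

```text
clock: 15.7
ee_pos: [0.5276, -0.1578, 0.2142]
orientation: [-0.0, 0.991, -0.132, -0.0]
ft_force: [0.5, 0.4, -1.8]
opening: 0.07
gripper_force: 78.0
```

```bash
python3 st.py w10
```

```text
15.7 [ 0.5276 -0.1578  0.2142] [-0.      0.9912 -0.1322 -0.    ] [ 0.52  0.39 -1.84] [-0.061 -0.246 -0.023] 0.07
tip [ 0.5276 -0.1578  0.1522] yaw -15.2
pred tip px [[321.13587783 220.14431348]] rivet,hole px [[324.29450918 149.52973212]
 [320.98272167 191.45591649]]
rivet [324.43870968 178.93548387] 155 [ 0.5503 -0.1661  0.141 ]
circle [325.3 179.4] 7.05 [ 0.5493 -0.1665  0.139 ]
circle [320.4 220.3] 6.9375 [ 0.5224 -0.1559  0.139 ]
```

The rivet moved 19 mm along with the hook at low force. Continuing.

Emit:
servo_tool --pt "0 0 0 -0.04 0.009 0 1" --pt "0 0 0 -0.08 0.017 0 1" --pt "0 0 0 -0.12 0.026 0 1" --pt "0 0 0 -0.16 0.034 0 1" --pt "0 0 0 -0.18 0.039 0 1"

```text
clock: 16.38
ee_pos: [0.4914, -0.1499, 0.2144]
orientation: [0.0, 0.991, -0.132, 0.0]
ft_force: [1.8, -1.1, -2.0]
opening: 0.072
gripper_force: 78.0
```

```bash
python3 - <<'E'
from h import *
C=cam('wrist');im=snap('wrist','w11.png');s=bot.sense();print(s['clock'],s['ee_pos'],s['ft_force'],s['torque'])
hsv=cv2.cvtColor(im,cv2.COLOR_RGB2HSV);m=((hsv[...,1]>90)&(hsv[...,0]>10)&(hsv[...,0]<32)).astype(np.uint8)
n,l,S,c=cv2.connectedComponentsWithStats(m)
for i in range(1,n):
    if S[i,4]>50 and abs(c[i][0]-320)<60: print(c[i],S[i,4],onplane('wrist',c[i],z=.141,C=C))
E
```

```text
16.425 [ 0.49122535 -0.14988729  0.21445077] [ 1.32314196 -0.01938044 -1.6406364 ] [-0.06574693 -0.16459656  0.01460922]
[378.70967742  61.69892473] 93 [ 0.57466287 -0.20751477  0.141     ]
[323.27702703 181.12162162] 148 [ 0.51282091 -0.15719507  0.141     ]
```

Emit:
servo_tool --pt "0 0 0 -0.04 0.009 0 1" --pt "0 0 0 -0.08 0.017 0 1" --pt "0 0 0 -0.12 0.026 0 1" --pt "0 0 0 -0.16 0.034 0 1" --pt "0 0 0 -0.2 0.043 0 1"

```text
clock: 17.05
ee_pos: [0.4516, -0.1414, 0.2141]
orientation: [0.0, 0.991, -0.132, 0.0]
ft_force: [0.8, -0.1, -4.7]
opening: 0.067
gripper_force: 77.9
```

Emit:
servo_tool --pt "0 0 0 -0.04 0.009 0.02 1" --pt "0 0 0 -0.06 0.013 0.06 1" --pt "0 0 0 -0.06 0.013 0.1 1" --pt "0 0 0 -0.06 0.013 0.15 1" --pt "0 0 0 -0.06 0.013 0.2 1"

```text
clock: 17.68
ee_pos: [0.4405, -0.139, 0.2552]
orientation: [0.0, 0.991, -0.132, 0.001]
ft_force: [0.5, -0.6, -3.3]
opening: 0.066
gripper_force: 78.0
```

```bash
python3 - <<'E'
from h import *
s=bot.sense();print(s['clock'],s['ee_pos'],s['ft_force'],s['torque'])
C=cam('wrist');im=snap('wrist','w12.png')
t=snap('top','t12.png');b=snap('side','s12.png')
for n in('top','side'):
    for q in('gauge','hook'): print(n,q,[(toworld(n,r['position']).round(3).tolist(),round(r['conf'],2)) for r in eyes.look_for(n,q)[:4]])
p=s['ee_pos'];ut=proj('top',p-[0,0,.1])[0].astype(int);us=proj('side',p-[0,0,.1])[0].astype(int);print(ut,us)
def c(a,u,h=40): 
    v=np.clip(u,[50,h],[590,400-h]);return cv2.resize(a[v[1]-h:v[1]+h,v[0]-50:v[0]+50,::-1],(400,300))
cv2.imwrite('pics/c12.png',np.vstack([cv2.resize(im[:,:,::-1],(480,300))[:,40:440],c(b,us)]))
cv2.imwrite('pics/c12.png',np.hstack([cv2.resize(im[:,:,::-1],(400,250)),cv2.resize(b[max(us[1]-55,0):us[1]+45,max(us[0]-80,0):us[0]+80,::-1],(400,250))]))
E
```

```text
17.675 [ 0.44049167 -0.13901175  0.25523908] [ 0.46121825 -0.63272896 -3.26192795] [-0.09153531 -0.30638302 -0.0186409 ]
top gauge [([0.429, -0.127, 0.142], 0.39)]
top hook [([0.378, 0.223, 0.089], 0.64), ([0.456, 0.174, 0.089], 0.59)]
side gauge [([0.559, 0.127, 0.121], 0.4)]
side hook [([0.409, -0.126, 0.236], 0.72), ([0.413, 0.102, 0.084], 0.63), ([0.453, 0.169, 0.021], 0.57), ([0.383, 0.219, 0.031], 0.46)]
[368 238] [320 250]
```

The wrist force of −3.3 N equals hook plus gauge, so the gauge hangs on the hook. Carrying it around the rail's near end at a safe height, slowly.

Emit:
servo_tool --pt "0 0 0.02 0.03 0.03 0.12 1" --pt "0 0 0.04 0.08 0.08 0.24 1" --pt "0 0 0.06 0.14 0.14 0.36 1" --pt "0 0 0.08 0.2 0.2 0.48 1" --pt "0 0 0.1 0.26 0.26 0.58 1"

```text
clock: 18.65
ee_pos: [0.4922, -0.0864, 0.3709]
orientation: [-0.0, 0.999, -0.054, -0.0]
ft_force: [-0.1, -0.8, -3.0]
opening: 0.074
gripper_force: 78.3
```

Emit:
servo_tool --pt "0 0 0.02 0.1 0.06 0 1" --pt "0 0 0.04 0.22 0.12 0 1" --pt "0 0 0.06 0.36 0.17 0 1" --pt "0 0 0.08 0.5 0.22 0 1" --pt "0 0 0.09 0.62 0.27 0 1"

```text
clock: 19.27
ee_pos: [0.617, -0.0325, 0.3692]
orientation: [-0.0, 1.0, 0.017, -0.001]
ft_force: [0.2, 0.2, -3.7]
opening: 0.073
gripper_force: 78.3
```

Emit:
servo_tool --pt "0 0 0 0.09 0.06 0 1" --pt "0 0 0 0.15 0.14 0 1" --pt "0 0 0 0.19 0.25 0 1" --pt "0 0 0 0.21 0.37 0 1" --pt "0 0 0 0.21 0.5 0 1"

```text
clock: 19.9
ee_pos: [0.6581, 0.0688, 0.3701]
orientation: [-0.0, 1.0, 0.017, 0.0]
ft_force: [0.2, -0.8, -2.9]
opening: 0.068
gripper_force: 78.3
```

```bash
python3 st.py
```

```text
19.9 [0.6581 0.0688 0.3701] [-0.      0.9999  0.0167  0.    ] [ 0.24 -0.82 -2.89] [-0.046 -0.149  0.051] 0.068
tip [0.6581 0.0688 0.3081] yaw 1.91
```

Emit:
servo_tool --pt "0 0 0 0 0.14 0 1" --pt "0 0 0 0 0.28 0 1" --pt "0 0 0 0 0.41 0 1" --pt "0 0 0 0 0.53 0 1" --pt "0 0 0 0 0.64 0 1"

```text
clock: 20.52
ee_pos: [0.6577, 0.1969, 0.3705]
orientation: [-0.0, 1.0, 0.017, 0.0]
ft_force: [-0.7, -0.2, -3.8]
opening: 0.073
gripper_force: 78.3
```

Emit:
servo_tool --pt "0 0 0 0 0.09 0 1" --pt "0 0 0 0 0.16 0 1" --pt "0 0 0 0 0.2 0 1" --pt "0 0 0 0 0.217 0 1" --pt "0 0 0 0 0.217 0 1"

```text
clock: 21.15
ee_pos: [0.658, 0.2383, 0.3703]
orientation: [0.0, 1.0, 0.016, -0.0]
ft_force: [-0.7, 0.3, -4.0]
opening: 0.072
gripper_force: 78.3
```

```bash
python3 st.py; python3 - <<'E'
from h import *
C=cam('wrist');im=snap('wrist','w13.png');g=cv2.cvtColor(im,cv2.COLOR_RGB2GRAY)
print(g[200:245,321].tolist())
for v in(220,224,228): print(g[v,306:338].tolist())
print('rail ends pred',proj('wrist',[[.5559,.3536,.27],[.5641,.0628,.27]],C))
for q in('gauge','hook'): print(q,[(toworld('wrist',r['position'],C).round(3).tolist(),round(r['conf'],2)) for r in eyes.look_for('wrist',q)[:4]])
E
```

```text
21.15 [0.658  0.2383 0.3703] [ 1.000e-04  9.999e-01  1.640e-02 -0.000e+00] [-0.73  0.28 -4.01] [ 0.022 -0.058  0.009] 0.072
tip [0.658  0.2383 0.3083] yaw 1.88
[72, 72, 72, 72, 74, 81, 78, 74, 72, 74, 74, 73, 73, 73, 74, 74, 67, 62, 67, 69, 72, 100, 118, 116, 115, 115, 115, 115, 115, 115, 114, 115, 112, 101, 99, 100, 104, 108, 110, 110, 111, 100, 78, 69, 67]
[73, 72, 73, 73, 72, 72, 72, 73, 72, 69, 67, 67, 68, 68, 69, 72, 67, 65, 65, 64, 67, 73, 72, 71, 72, 73, 72, 72, 71, 70, 69, 70]
[73, 71, 73, 72, 73, 72, 72, 73, 71, 88, 113, 116, 118, 116, 113, 115, 118, 117, 116, 114, 101, 78, 71, 70, 71, 73, 72, 72, 70, 70, 70, 72]
[73, 71, 72, 72, 72, 71, 71, 71, 78, 101, 117, 115, 115, 115, 114, 115, 116, 116, 115, 116, 113, 89, 69, 71, 72, 71, 72, 72, 70, 69, 69, 71]
rail ends pred [[181.05498166 310.24709507]
 [520.39687327 309.97950718]]
gauge [([0.629, 0.235, 0.251], 0.63)]
hook [([0.37, -0.322, 0.018], 0.69), ([0.648, 0.237, 0.404], 0.63), ([0.461, 0.16, 0.026], 0.49)]
```

Emit:
servo_tool --pt "0 0 0 -0.01 0.005 -0.12 1" --pt "0 0 0 -0.02 0.01 -0.26 1" --pt "0 0 0 -0.03 0.01 -0.4 1" --pt "0 0 0 -0.03 0.01 -0.505 1" --pt "0 0 0 -0.03 0.01 -0.505 1"

```text
clock: 21.92
ee_pos: [0.6513, 0.2398, 0.2667]
orientation: [0.001, 1.0, 0.016, -0.002]
ft_force: [-0.2, 0.5, -3.3]
opening: 0.071
gripper_force: 78.2
```

Emit:
servo_tool --pt "0 0 0 -0.05 -0.001 0 1" --pt "0 0 0 -0.11 -0.003 0 1" --pt "0 0 0 -0.17 -0.005 0 1" --pt "0 0 0 -0.23 -0.007 0 1" --pt "0 0 0 -0.28 -0.008 0 1"

```text
clock: 22.55
ee_pos: [0.5954, 0.239, 0.2715]
orientation: [-0.001, 1.0, 0.017, 0.002]
ft_force: [0.6, 0.5, -3.8]
opening: 0.071
gripper_force: 78.3
```

```bash
python3 st.py
```

```text
22.55 [0.5954 0.239  0.2715] [-5.000e-04  9.999e-01  1.660e-02  1.500e-03] [ 0.59  0.53 -3.85] [-0.011 -0.165  0.013] 0.071
tip [0.5954 0.239  0.2095] yaw 1.9
```

Emit:
servo_tool --pt "0 0 0 -0.02 0 0 1" --pt "0 0 0 -0.04 0 0 1" --pt "0 0 0 -0.04 0 0 1" --pt "0 0 0 -0.04 0 0 1" --pt "0 0 0 -0.04 0 0 1"

```text
clock: 23.18
ee_pos: [0.5881, 0.2389, 0.269]
orientation: [0.0, 1.0, 0.017, -0.0]
ft_force: [0.9, -0.1, -4.3]
opening: 0.074
gripper_force: 78.3
```

Emit:
servo_tool --pt "0 0 0 -0.003 0 -0.03 1" --pt "0 0 0 -0.008 0 -0.06 1" --pt "0 0 0 -0.012 0 -0.09 1" --pt "0 0 0 -0.016 0 -0.12 1" --pt "0 0 0 -0.018 0 -0.14 1"

```text
clock: 23.8
ee_pos: [0.5842, 0.2389, 0.2406]
orientation: [0.0, 1.0, 0.017, -0.0]
ft_force: [-0.3, 0.7, -3.7]
opening: 0.069
gripper_force: 78.3
```

```bash
python3 st.py
```

```text
23.8 [0.5842 0.2389 0.2406] [ 1.000e-04  9.999e-01  1.660e-02 -3.000e-04] [-0.34  0.71 -3.71] [-0.028 -0.083  0.064] 0.069
tip [0.5842 0.2389 0.1786] yaw 1.9
```

Emit:
servo_tool --pt "0 0 0 0 0 -0.008 1" --pt "0 0 0 0 0 -0.016 1" --pt "0 0 0 0 0 -0.022 1" --pt "0 0 0 0 0 -0.022 1" --pt "0 0 0 0 0 -0.022 1"

```text
clock: 24.42
ee_pos: [0.5844, 0.2389, 0.237]
orientation: [-0.0, 1.0, 0.017, 0.0]
ft_force: [-0.6, -0.6, -3.0]
opening: 0.066
gripper_force: 78.3
```

```bash
python3 st.py
```

```text
24.425 [0.5844 0.2389 0.237 ] [-0.000e+00  9.999e-01  1.660e-02  1.000e-04] [-0.55 -0.63 -3.01] [ 0.056 -0.098  0.025] 0.066
tip [0.5844 0.2389 0.175 ] yaw 1.9
```

Emit:
servo_tool --pt "0 0 0 -0.002 0 -0.005 1" --pt "0 0 0 -0.003 0 -0.01 1" --pt "0 0 0 -0.003 0 -0.013 1" --pt "0 0 0 -0.003 0 -0.013 1" --pt "0 0 0 -0.003 0 -0.013 1"

```text
clock: 25.05
ee_pos: [0.5838, 0.239, 0.2349]
orientation: [-0.0, 1.0, 0.017, 0.0]
ft_force: [-0.5, -0.8, 0.5]
opening: 0.072
gripper_force: 78.5
```

```bash
python3 st.py
```

```text
25.05 [0.5838 0.239  0.2349] [-1.000e-04  9.999e-01  1.660e-02  4.000e-04] [-0.54 -0.83  0.5 ] [0.023 0.055 0.011] 0.072
tip [0.5838 0.239  0.1729] yaw 1.9
```

The rail now carries the weight (z force went from −3.7 to +0.5 N). Opening.

Emit:
servo_tool --pt "0 0 0 0 0 0 0.85" --pt "0 0 0 0 0 0 0.7" --pt "0 0 0 0 0 0 0.5" --pt "0 0 0 0 0 0 0.3" --pt "0 0 0 0 0 0 0" --force 20

```text
clock: 25.68
ee_pos: [0.5838, 0.2389, 0.2342]
orientation: [-0.0, 1.0, 0.017, -0.0]
ft_force: [0.5, -0.2, 0.7]
opening: 0.888
gripper_force: 0.0
```

Emit:
servo_tool --pt "0 0 0 0 0 0 0" --pt "0 0 0 0 0 0 0" --pt "0 0 0 0 0 0.1 0" --pt "0 0 0 0 0 0.3 0" --pt "0 0 0 0 0 0.5 0"

```text
clock: 26.3
ee_pos: [0.5835, 0.2389, 0.3352]
orientation: [0.0, 1.0, 0.017, -0.0]
ft_force: [0.4, 0.0, 1.4]
opening: 0.999
gripper_force: 0.0
```

Emit:
servo_tool --pt "0 0 0 0 0 0.2 0" --pt "0 0 0 0 0 0.3 0" --pt "0 0 0 0 0 0.4 0" --pt "0 0 0 0 0 0.4 0" --pt "0 0 0 0 0 0.4 0"

```text
clock: 26.92
ee_pos: [0.5839, 0.239, 0.4132]
orientation: [0.0, 1.0, 0.017, -0.001]
ft_force: [-0.5, -0.7, -0.6]
opening: 1.001
gripper_force: 0.0
```

```bash
python3 st.py; python3 - <<'E'
from h import *
w=snap('wrist','wf.png');b=snap('side','sf.png');t=snap('top','tf.png')
for n in('side','wrist'):
    C=cam(n);print(n,[(toworld(n,r['position'],C).round(3).tolist(),round(r['conf'],2)) for r in eyes.look_for(n,'gauge')[:3]])
cv2.imwrite('pics/fin.png',np.vstack([np.hstack([cv2.resize(b[90:240,200:400,::-1],(400,300)),cv2.resize(w[:,:,::-1],(400,300))]),np.hstack([cv2.resize(t[150:300,180:380,::-1],(400,300)),cv2.resize(b[180:330,300:500,::-1],(400,300))])]))
E
```

```text
26.925 [0.5839 0.239  0.4132] [ 2.000e-04  9.999e-01  1.660e-02 -5.000e-04] [-0.54 -0.67 -0.61] [ 0.017 -0.015  0.001] 1.001
tip [0.5839 0.239  0.3512] yaw 1.9
side [([0.559, 0.232, 0.099], 0.69)]
wrist [([0.563, 0.233, 0.111], 0.86)]
```

View pics/fin.png

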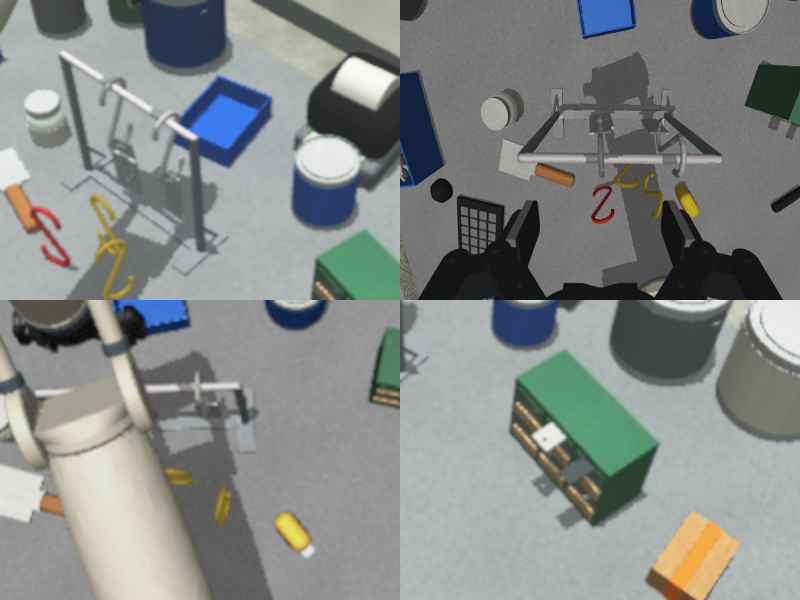

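The side view shows the gauge hanging from the hook on the rail's free stretch, with the other two pieces untouched in the rack. I'll let any swing settle and check for motion.

Emit:
servo_tool --pt "0 0 0 0 0 0 0" --pt "0 0 0 0 0 0 0" --pt "0 0 0 0 0 0 0" --pt "0 0 0 0 0 0 0" --pt "0 0 0 0 0 0 0"

```text
clock: 27.8
ee_pos: [0.5837, 0.2389, 0.4143]
orientation: [-0.0, 1.0, 0.017, -0.0]
ft_force: [0.5, 0.1, 1.1]
opening: 0.996
gripper_force: 0.0
```

Emit:
servo_tool --pt "0 0 0 0 0 0 0" --pt "0 0 0 0 0 0 0" --pt "0 0 0 0 0 0 0" --pt "0 0 0 0 0 0 0" --pt "0 0 0 0 0 0 0"

```text
clock: 28.42
ee_pos: [0.5837, 0.2389, 0.4143]
orientation: [-0.0, 1.0, 0.017, -0.0]
ft_force: [0.2, 0.1, 0.7]
opening: 0.997
gripper_force: 0.0
```

Emit:
servo_tool --pt "0 0 0 0 0 0 0" --pt "0 0 0 0 0 0 0" --pt "0 0 0 0 0 0 0" --pt "0 0 0 0 0 0 0" --pt "0 0 0 0 0 0 0"

```text
clock: 29.05
ee_pos: [0.5837, 0.2389, 0.4143]
orientation: [-0.0, 1.0, 0.017, 0.0]
ft_force: [0.1, -0.4, 0.2]
opening: 1.004
gripper_force: 0.0
```

Emit:
servo_tool --pt "0 0 0 0 0 0 0" --pt "0 0 0 0 0 0 0" --pt "0 0 0 0 0 0 0" --pt "0 0 0 0 0 0 0" --pt "0 0 0 0 0 0 0"

```text
clock: 29.68
ee_pos: [0.5837, 0.2389, 0.4143]
orientation: [-0.0, 1.0, 0.017, 0.0]
ft_force: [0.3, 0.7, 0.1]
opening: 0.999
gripper_force: 0.0
```

Emit:
servo_tool --pt "0 0 0 0 0 0 0" --pt "0 0 0 0 0 0 0" --pt "0 0 0 0 0 0 0" --pt "0 0 0 0 0 0 0" --pt "0 0 0 0 0 0 0"

```text
clock: 30.3
ee_pos: [0.5837, 0.239, 0.4143]
orientation: [-0.0, 1.0, 0.017, 0.0]
ft_force: [0.5, 0.1, 0.1]
opening: 0.997
gripper_force: 0.0
```

```bash
python3 - <<'E'
from h import *
f=[eyes.capture('side')[90:240,200:320].astype(int) for _ in range(8)]
print([int((abs(a-f[0]).max(2)>25).sum()) for a in f[1:]])
print(bot.sense()['clock'])
E
```

```text
[0, 0, 0, 0, 0, 0, 0]
30.7
```

```bash
python3 -c "
from cell import order
print(order.job_done())"
```

```text
the job is handed in; nothing more can be done
None
```

The hook, with the wide gauge on it, hangs at rest on the rail's free stretch and the gripper is clear. I handed the job in at about 31 s; no verdict came back.

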